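# Knock a tile out of the tile press and hold it up

### The arm

A 6-joint arm with a two-finger parallel gripper is mounted at the origin on the work surface. World frame = base frame: x ahead of the robot, y to its left, z up, the work surface at z = 0. Lengths are in mm, angles in rad, forces in N, time in s.
With the tool pointing down it reaches from about 300 to 1000 mm from the base axis. Payload 5.1 kg.
Tool frame: the origin (TCP) lies midway between the tips of the shut fingers; the grasp point (between the pads) lies bot.grip_depth behind it (bot.grip_depth is the distance from the TCP to the grasp point, in mm); z points along the fingers, y is the line along which they close (so a half turn about z gives the same grasp; the last joint's range is limited). The gripper opens to 95 mm and grips with 3 to 60 N. Pads are 20 mm wide; open, the fingers measure 119 mm over their backs; the gripper's body (75 mm by 180 mm) begins 59 mm behind the grasp point.
Start: joints at [1.198, 0.124, 1.65, -0, 1.367, -0.083], TCP at [185.765, 622.877, 176.756] pointing down, gripper open.
Joint ranges: [-2.61, 2.61], [-1.02, 2.33], [0.03, 2.71], [-1.35, 4.49], [0.32, 2.68], [-2.91, 2.91]. Speed limits (rad/s): [2.57, 2.57, 3.14, 3.14, 3.14, 3.14].

### API

Orientations are given as a unit quaternion [w, x, y, z].
In Python, from plant import bot gives the robot as it stands.
- The arm moves only by the tool jog_arm, never from a script. Its argument "plan" is a list of rows, each a list of 5 numbers: the opening in per cent of the stroke, from 0 (shut) to 100 (fully open), then the shift along the tool's x, y, z in m, then the turn about the tool's z in rad. A call has exactly 8 rows; each row shifts and turns the commanded pose from where the row before left it, along the tool's axes as they then stand; what a row does not reach is not made up. A row lasts 1/10 s, in which the tool goes at most 50 mm and 8.59 degrees, less where a joint would pass 70% of its speed; a pose out of reach is approached as far as the arm can. A call with a gripper value outside its range is refused whole. The fingers move at their own pace and stop on an object; the grip force is fixed at half the most. Time passes only in rows, so rows that do not move let the fingers close, or fill a call up. It gives the time, the measured TCP pose, the force, the opening and the grip force at its end, in the units of the state.
- bot.observe(): the state, without advancing time (a new reading comes with each control period).
- bot.get_image(name): name is "scene" or "top" or "wrist"; returns the picture (384x512x3 uint8, blue, green, red); there is no depth.
- bot.get_calibration(name): a dict with "intrinsics" (3x3 intrinsics, pixels), "R" (3x3) and "t" (3): a world point X has camera coordinates R X + t. Camera axes: x right, y down, z forward; pixel columns grow to the right and rows downward; lengths in mm; the calibration is good to about 2 mm. A picture is of the moment at which its call begins: read the wrist's pose just before it. get_calibration takes no time and is no camera call; for the wrist camera it gives the pose at the moment of the call.
- bot.sign_off(): hands the job in; it is judged then, once.
Trained networks look in the newest picture that a camera, given by its name, has taken for a name from the list of things; names that differ only in an ending like _2 or _b are one class to them, and where a whole thing is asked for, a point or a joint stands for the part that bears it (a point fixed in the world has none). Each returns a list of dicts, best first, with "confidence" (0 to 1); they miss things now and then, are a little off and sometimes report something else, mostly with a low value. They report only what shows in the picture. A call takes as long as a camera call. They do not tell look-alikes from the thing itself.
- bot.boxes_of(query, camera): "rect" ([left, top, width, height] in pixels, round what is visible of it).
- bot.silhouettes(query, camera): "mask" (384x512 bool, what is visible of it) and "rect" ([left, top, width, height] in pixels, round what is visible of it).
The state is a dict: "time_s": time; "q": joint angles; "qvel": joint speeds; "joint_torque": joint torques, N m; "ee_pos": TCP position; "orientation": TCP orientation; "force": force on the tool from outside, world axes, zero at the start; "torque": the same for the moment, N m; "opening": finger opening in mm; "gripper_force": force on a finger pad.
Only numpy, scipy, OpenCV 4.12 (cv2) and the standard library are available. Lean on these libraries where they do the work, as an engineer would, in place of code of your own. Each camera call takes 0.05 s, during which the arm holds its last target. There are 200 camera calls.

### The job

The clay tile in the press has just been struck off: first hang the wooden strike that lies across the mould on the free front peg of the tool tree, by its hole, and let go of it. Then swing the press's knock-out lever up by its red handle until the lever stands straight up, where its cam lifts the tile highest out of the mould, and finish while still holding it there, because the lever springs back if it is let go. Do not touch the fresh tile with the gripper or shift the cup, the knife or the jar.

Things in the scene. Friction and masses are not known exactly. Their poses are not given: they have to be found in the camera images.
- press: Dark green cast-iron tile press, fixed to the bench. Origin: centre of its underside, on the bench; z up, x away from the robot side. Base plate 200 (x) x 180 (y) x 12 mm; above it a square mould box, 140 mm outside, 103 mm square cavity, its flat rim 132 mm above the bench. The knock-out lever is outside its -y side.
- lever_axis (a point): Point on the knock-out lever's turning axis, level with the middle of the red handle (144 mm to the -y side of the press's middle); 64 mm above the bench. The axis runs along the press's y axis. The frame is the press's: the lever at rest points along its -x.
- lever_grip (a point): Middle of the lever's red handle: a round grip 26 mm in diameter, 60 mm long, lying along the press's y and turning freely on its spindle, so fingers pinching it across the press's x can swing it without turning. 150 mm from lever_axis. At rest the lever lies level towards the robot, handle 64 mm above the bench; upright, handle 214 mm above it. Swinging it takes 2 to 6 N; a spring drives it back.
- cam_shaft (a joint): Angle of the knock-out lever: 0 at rest (level, pointing to the robot side), growing as it swings up and over away from the robot; 1.571 rad is straight up, where the eccentric lifts the tile highest (22 mm); it can be swung on to 2.2 rad, and the tile then sinks again.
- lever_handle: The steel arm, cam and red handle of the knock-out lever; origin on the turning axis, 39 mm to the +y side of lever_axis; its own -x axis points along the arm, a 12 mm steel rod that ends 39 mm to the +y side of lever_grip.
- tile_center (a point): Centre of the grey-brown clay tile, 100 x 100 x 12 mm, about 0.24 kg, lying level in the mould; axes along the press's. At rest its top is 2 mm below the rim (centre 124 mm above the bench); fully lifted its underside is 8 mm above the rim. It lies loose on the ejector plate.
- strike: The wooden strike (see strike_center); origin at the middle of its lower edge, axes as strike_center.
- strike_center (a point): Middle of the straight bar of the wooden strike (half-way up the bar, without the ear). Bar: 170 mm long along its own y axis, 20 mm thick along x, 40 mm high (z, up), steel-shod lower edge; it stands on that edge on the rim, across the mould. In the middle of its length an ear 50 mm wide rises to 77 mm above the lower edge, with the hanging hole. About 0.15 kg. The plain bar on each side of the ear is free to grip across its thickness, from 25 to 85 mm from the middle.
- strike_eye (a point): Centre of the hanging hole through the strike's ear: round, 26 mm in diameter, its axis along the strike's x (thickness), 56 mm above the lower edge, 36 mm above strike_center. Either face may go on the peg first.
- tool_tree: Wooden tool tree, fixed: round foot 130 mm in diameter, 20 mm high, and an upright post 26 mm in diameter, 199 mm high. Origin at the centre of its underside. The free front peg points along its own -x. A second, lower peg at the back (+x) carries a loop tool: leave it.
- peg_middle (a point): Middle of the free front peg, on its axis, 185 mm above the bench, 53 mm from the post's axis. Level round dowel 10 mm in diameter, its axis along the tool tree's x, standing out 87 mm from the post, with a round end 14 mm in diameter. Frame as the tool tree's. A thing hanging on it has the top of its hole resting on the peg, so the hole's centre lies 8 mm below the peg's axis.
- peg_tip (a point): The very end of the free front peg, 100 mm from the post's axis.
- cup_center (a point): Half-way up an unfired clay cup with a modelled face, 80 mm in diameter, 75 mm high, standing on the left. Leave alone.
- knife_center (a point): Modelling knife lying flat on the bench, wooden handle, about 170 mm long along its x, 14 mm high. Leave alone.
- jar_center (a point): Half-way up a closed jar of slip, 68 mm in diameter, 85 mm high, to the right. Leave alone.
Not all that is in view belongs to the job. Several things have the shape of the strike; the one meant has the colours described above.

How it is judged (in metres and radians):
On the way, in this order (a step that is already met when the one before it is completed fails the run):
1. the strike hangs by its hole on the free peg, let go, the lever still down (x of strike_eye in the frame of tool_tree between -0.088 and -0.021 m and y of strike_eye in the frame of tool_tree between -0.012 and 0.012 m and z of strike_eye in the frame of tool_tree between 0.171 and 0.197 m and z of strike_eye in the frame of tool_tree below 0.186 m and contact force between strike and tool_tree above 0.5 N and contact force between each of the fingers, the arm and strike below 0.1 N and linear speed of strike below 0.05 m/s and value of joint cam_shaft below 0.25 rad), for 0.3 s.
2. the lever is held straight up and the tile stands clear above the rim (value of joint cam_shaft between 1.4308 and 1.7108 rad and contact force between the fingers and lever_handle above 0.5 N and x of tile_center in the frame of press between -0.006 and 0.006 m and y of tile_center in the frame of press between -0.006 and 0.006 m and z of tile_center in the frame of press above 0.143 m and angle between tile_center's own z axis and vertical below 0.06 rad), for 0.4 s.
At the end, for the whole second after the job is handed in: Gripper still holds the lever (over 0.5 N) within 0.14 rad of upright; tile level (0.06 rad), centred within 6 mm, underside 5 mm or more above the rim; strike hangs still on the front peg, peg through its hole, all its thickness on the peg, untouched by the robot (all of step 2 and x of strike_eye in the frame of tool_tree between -0.088 and -0.021 m and y of strike_eye in the frame of tool_tree between -0.012 and 0.012 m and z of strike_eye in the frame of tool_tree between 0.171 and 0.197 m and z of strike_eye in the frame of tool_tree below 0.186 m and contact force between strike and tool_tree above 0.5 N and contact force between each of the fingers, the arm and strike below 0.1 N and linear speed of strike below 0.05 m/s); the arm keeps its last pose, push and grip.
It fails at once if the lever is raised (over 0.35 rad) while the strike is not on the peg (value of joint cam_shaft above 0.35 rad and not (x of strike_eye in the frame of tool_tree between -0.088 and -0.021 m and y of strike_eye in the frame of tool_tree between -0.012 and 0.012 m and z of strike_eye in the frame of tool_tree between 0.171 and 0.197 m)).
It fails at once if the robot presses on the fresh tile (over 1 N) (contact force between any of the fingers, the arm and tile above 1 N).
It fails at once if the cup, the knife or the jar is shifted by more than 25 mm or tipped ((distance of cup_center from where it was at the start of the episode above 0.025 m or angle between cup_center's own z axis and vertical above 0.35 rad) or (distance of knife_center from where it was at the start of the episode above 0.025 m or angle between knife_center's own z axis and vertical above 0.35 rad) or (distance of jar_center from where it was at the start of the episode above 0.025 m or angle between jar_center's own z axis and vertical above 0.35 rad)).
It also fails if it takes over 61 s, if anything falls off the work surface, if the arm or the gripper's body presses on something with over 40 N, if the wrist force passes 120 N, or if a joint passes its speed limit or range.

## Working session

There is one attempt and no reset: what is moved stays moved. The work goes in short steps, Python scripts to look and compute and a tool call to move; the robot and the scene stay as the last step left them, time stands still between calls to the robot, and variables do not carry over. Pictures are saved under pics/ and viewed, at most 10 in all, crops included, and the job is handed in when it is done.

Besides the shell and the picture viewer there is one more tool, called after "Call:" as a command line: name --pt "numbers of a row" for each row, then --argument value for the rest. jog_arm: Moves the arm, as the interface text tells. Its arguments: {"type":"object","properties":{"plan":{"type":"array","items":{"type":"array","items":{"type":"number"}}}},"required":["plan"]}

```bash
ls; mkdir -p pics; python3 - <<'E'
from plant import bot
import cv2,numpy as np
for n in("scene","top"):
    cv2.imwrite(f"pics/{n}0.png",bot.get_image(n))
    c=bot.get_calibration(n);print(n,np.round(c["intrinsics"],1).tolist(),np.round(c["R"],3).tolist(),np.round(c["t"],1))
s=bot.observe();print(s["time_s"],s["ee_pos"],s["orientation"],s["opening"],bot.grip_depth)
for q in("strike","tool_tree","press","cup_center","knife_center","jar_center","lever_handle"):
    for n in("scene","top"):
        print(q,n,[(np.round(b["rect"]).tolist(),round(b["confidence"],2)) for b in bot.boxes_of(q,n)])
E
```

```text
pics
scene [[432.7, 0.0, 257.0], [0.0, 432.7, 194.5], [0.0, 0.0, 1.0]] [[0.807, 0.591, 0.003], [0.489, -0.664, -0.566], [-0.332, 0.458, -0.824]] [-396.6 -180.4 1350.2]
top [[396.3, 0.0, 256.8], [0.0, 396.3, 188.6], [0.0, 0.0, 1.0]] [[-0.033, -0.999, -0.002], [-0.974, 0.032, -0.223], [0.223, -0.005, -0.975]] [  6.9 515.9 999.6]
0.1 [185.54335002 622.29020118 175.60018061] [-2.03566822e-04  1.44382205e-01  9.89521556e-01 -9.09706457e-04] 94.5816404603825 18.8
strike scene [([262.0, 176.0, 42.0, 66.0], 0.76), ([192.0, 173.0, 53.0, 34.0], 0.61)]
strike top [([224.0, 140.0, 69.0, 28.0], 0.73), ([253.0, 224.0, 14.0, 62.0], 0.62)]
tool_tree scene [([336.0, 116.0, 68.0, 71.0], 0.55)]
tool_tree top [([118.0, 105.0, 51.0, 72.0], 0.57), ([193.0, 228.0, 18.0, 56.0], 0.19)]
press scene [([189.0, 184.0, 144.0, 101.0], 0.84), ([187.0, 219.0, 78.0, 43.0], 0.73), ([263.0, 176.0, 40.0, 64.0], 0.53)]
press top [([226.0, 133.0, 107.0, 91.0], 0.92)]
cup_center scene [([309.0, 101.0, 28.0, 31.0], 0.78)]
cup_center top [([87.0, 202.0, 39.0, 36.0], 0.76), ([241.0, 136.0, 40.0, 38.0], 0.35)]
knife_center scene [([231.0, 134.0, 33.0, 36.0], 0.73)]
knife_center top [([121.0, 105.0, 43.0, 72.0], 0.64), ([228.0, 138.0, 68.0, 30.0], 0.41)]
jar_center scene [([132.0, 326.0, 35.0, 40.0], 0.74), ([188.0, 227.0, 83.0, 39.0], 0.32)]
jar_center top [([398.0, 172.0, 30.0, 31.0], 0.97)]
lever_handle scene [([188.0, 219.0, 81.0, 44.0], 0.81)]
lever_handle top [([285.0, 156.0, 43.0, 67.0], 0.67)]
```

```bash
python3 - <<'E'
import cv2
a=cv2.imread("pics/scene0.png")[80:380,110:510];b=cv2.imread("pics/top0.png")[80:305,60:460]
cv2.imwrite("pics/s1.png",cv2.resize(a,None,fx=2,fy=2,interpolation=2));cv2.imwrite("pics/t1.png",cv2.resize(b,None,fx=2,fy=2,interpolation=2))
E
```

```text
(no output)
```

View pics/s1.png

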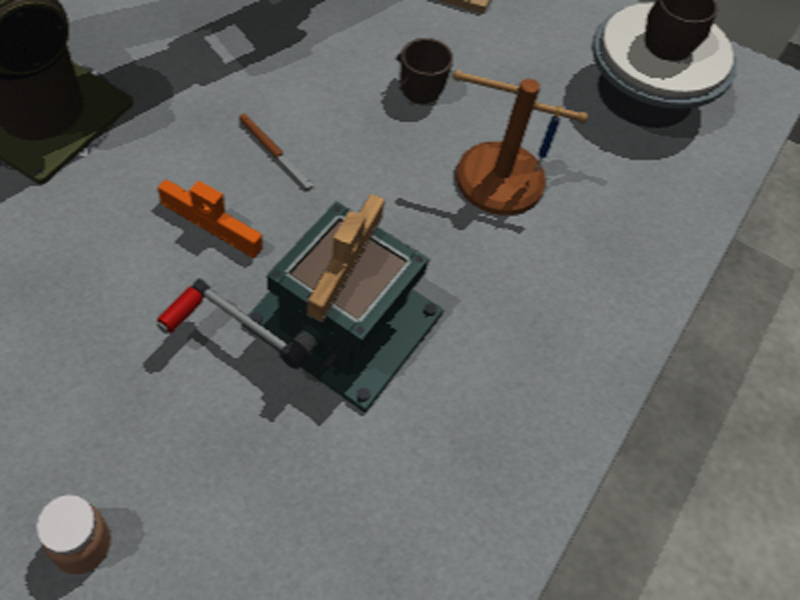

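View pics/t1.png

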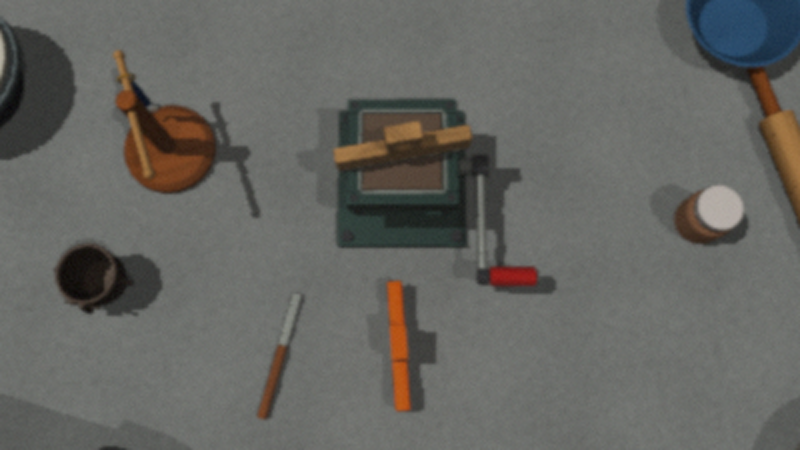

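Wooden strike across the mould, at top-crop (402,143) and scene-crop (345,255): this one is meant, since it is bare wood with a steel edge and stands on the press. The orange look-alike lies on the bench, at top-crop (398,345) and scene-crop (210,215), and I leave it. The free peg tip is at top-crop (150,177), the cup at (88,275), the knife at (280,355), the jar at (715,215) and the red handle at (513,276).

```bash
cat > h.py <<'E'
from plant import bot
import numpy as np,cv2
from scipy.spatial.transform import Rotation as Rn
def ray(c,px):
    d=c["R"].T@np.linalg.solve(c["intrinsics"],[px[0],px[1],1.]);return -c["R"].T@c["t"],d
def at(c,px,z):
    o,d=ray(c,px);return o+d*(z-o[2])/d[2]
def proj(c,X):
    p=c["intrinsics"]@(c["R"]@np.asarray(X,float)+c["t"]);return p[:2]/p[2]
def tri(c1,p1,c2,p2):
    A=[];b=[]
    for c,p in((c1,p1),(c2,p2)):
        o,d=ray(c,p);d=d/np.linalg.norm(d);P=np.eye(3)-np.outer(d,d);A.append(P);b.append(P@o)
    return np.linalg.lstsq(np.vstack(A),np.hstack(b),rcond=None)[0]
def tool():
    s=bot.observe();w,x,y,z=s["orientation"];return np.array(s["ee_pos"]),Rn.from_quat([x,y,z,w]).as_matrix()
def delta(target,ydeg):
    """tool-axes shift (m, before turn) and turn about z to put TCP at target with tool y at yaw ydeg (mod 180)"""
    p,R=tool();cur=np.degrees(np.arctan2(R[1,1],R[0,1]));t=(cur-ydeg+90)%180-90
    return np.round(R.T@(np.asarray(target)-p)/1000,4),round(np.radians(t),3)
E
python3 - <<'E'
from h import *
T=bot.get_calibration("top");S=bot.get_calibration("scene")
tp=lambda x,y:(x/2+60,y/2+80); sp=lambda x,y:(x/2+110,y/2+80)
for n,p,z in(("strikeL",(335,155),165),("strikeR",(470,133),165),("pegtip",(150,177),185),("posttop",(127,100),199),("root",(127,100),185),("handL",(490,276),70),("handR",(537,276),70),("cup",(88,275),75),("jar",(718,208),85),("axis",(480,165),64),("baseL",(337,247),12),("baseR",(465,247),12),("rimNL",(348,207),132),("rimNR",(463,207),132)):
    print(n,at(T,tp(*p),z).round(0))
for n,p,q in(("pegtip",(150,177),(457,75)),("post",(127,100),(528,84)),("handle",(513,276),(181,309))): print(n,tri(T,tp(*p),S,sp(*q)).round(0))
E
```

```text
strikeL [571.  59. 165.]
strikeR [ 594. -107.  165.]
pegtip [545. 277. 185.]
posttop [638. 304. 199.]
root [643. 309. 185.]
handL [ 431. -133.   70.]
handR [ 429. -194.   70.]
cup [448. 387.  75.]
jar [ 508. -433.   85.]
axis [ 583. -129.   64.]
baseL [487.  69.  12.]
baseR [ 481. -108.   12.]
rimNL [514.  46. 132.]
rimNR [509. -96. 132.]
pegtip [548. 281. 183.]
post [638. 304. 202.]
handle [ 432. -161.   66.]
```

```bash
python3 - <<'E'
from h import *
print(delta([591,-85,300],8)); print(tool()[1].round(3).tolist())
c=bot.get_calibration("wrist");p,R=tool();print((R.T@(-c["R"].T@c["t"]-p)).round(0),(R.T@c["R"].T).round(2).tolist())
E
```

```text
(array([-0.5906, -0.5625, -0.1232]), np.float64(1.141))
[[-0.958, 0.286, 0.0], [0.286, 0.958, 0.0], [-0.0, 0.0, -1.0]]
[  80.   -1. -207.] [[0.0, -0.96, -0.28], [1.0, 0.0, -0.0], [0.0, -0.28, 0.96]]
```

Call:
jog_arm --pt "100 0 0 -0.048 0" --pt "100 0 0 -0.048 0" --pt "100 -0.03 -0.03 -0.027 0" --pt "100 -0.03 -0.03 0 0" --pt "100 -0.03 -0.03 0 0" --pt "100 -0.03 -0.03 0 0" --pt "100 -0.03 -0.03 0 0" --pt "100 -0.03 -0.03 0 0"

```text
time_s: 1.6
ee_pos: [307.2, 397.6, 299.8]
orientation: [0.0, 0.144, 0.99, 0.0]
force: [0.2, 0.1, -0.0]
opening: 94.7
gripper_force: 0.0
```

Call:
jog_arm --pt "100 -0.03 -0.03 0 0" --pt "100 -0.03 -0.03 0 0" --pt "100 -0.03 -0.03 0 0" --pt "100 -0.03 -0.03 0 0" --pt "100 -0.03 -0.03 0 0" --pt "100 -0.03 -0.03 0 0" --pt "100 -0.03 -0.03 0 0" --pt "100 -0.03 -0.03 0 0"

```text
time_s: 2.4
ee_pos: [468.7, 98.9, 300.0]
orientation: [0.0, 0.144, 0.99, 0.0]
force: [0.5, 0.0, -0.6]
opening: 95.0
gripper_force: 0.0
```

Call:
jog_arm --pt "100 0 0 0 0.143" --pt "100 0 0 0 0.143" --pt "100 0 0 0 0.143" --pt "100 0 0 0 0.143" --pt "100 0 0 0 0.143" --pt "100 0 0 0 0.143" --pt "100 0 0 0 0.143" --pt "100 0 0 0 0.14"

```text
time_s: 3.2
ee_pos: [468.1, 100.6, 299.8]
orientation: [0.0, 0.658, 0.753, 0.0]
force: [-0.4, -0.3, 0.1]
opening: 95.2
gripper_force: 0.0
```

```bash
python3 - <<'E'
from h import *
s=bot.observe();print(s["time_s"],s["q"],s["ee_pos"],s["force"])
print(delta([591,-85,300],8))
im=bot.get_image("wrist");cv2.imwrite("pics/w1.png",im)
c=bot.get_calibration("wrist")
print([(np.round(b["rect"]).tolist(),round(b["confidence"],2)) for b in bot.boxes_of("strike","wrist")])
for X in([571,59,172],[594,-107,172],[582,-24,209]):print(proj(c,X).round(0))
E
```

```text
3.2 [ 9.94590277e-02 -3.10990106e-01  1.85193464e+00 -6.51867846e-06
  1.60030238e+00 -3.46882703e-02] [468.09819996 100.57475983 299.75117765] [-0.35771944 -0.30511301  0.11537837]
(array([-2.003e-01,  9.700e-02, -2.000e-04]), np.float64(-0.005))
[([132.0, 198.0, 101.0, 33.0], 0.85), ([312.0, 212.0, 36.0, 120.0], 0.63)]
[337. 223.]
[329. 335.]
[340. 300.]
```

Call:
jog_arm --pt "100 -0.04 0.02 0 0" --pt "100 -0.04 0.02 0 0" --pt "100 -0.04 0.02 0 0" --pt "100 -0.03 0.02 0 0" --pt "100 0 0 0 0" --pt "100 0 0 0 0" --pt "100 0 0 0 0" --pt "100 0 0 0 0"

```text
time_s: 4.1
ee_pos: [567.8, -35.8, 300.0]
orientation: [0.0, 0.655, 0.756, 0.0]
force: [-0.3, 0.2, 0.1]
opening: 94.8
gripper_force: 0.0
```

```bash
python3 - <<'E'
from h import *
s=bot.observe();print(s["ee_pos"])
c=bot.get_calibration("wrist")
im=bot.get_image("wrist");cv2.imwrite("pics/w2.png",im)
m=bot.silhouettes("strike","wrist")
for b in m:print(np.round(b["rect"]).tolist(),round(b["confidence"],2))
for X in([571,59,172],[594,-107,172],[582,-24,209]):print(proj(c,X).round(0))
E
```

```text
[567.79259956 -35.75203465 300.04027835]
[259.0, 95.0, 24.0, 143.0] 0.78
[85.0, 1.0, 97.0, 44.0] 0.69
[67.0, 113.0, 114.0, 23.0] 0.59
[274.  96.]
[271. 237.]
[274. 178.]
```

View pics/w2.png

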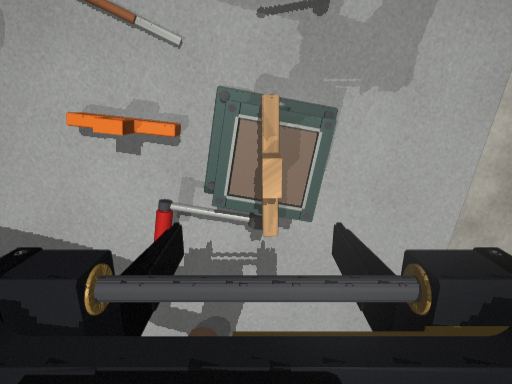

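The wrist view confirms it. The bare-wood strike stands on the mould, with its bar from (270,95) to (270,235). The orange look-alike is on the bench at (123,125), and the red handle is at (164,222).

```bash
python3 - <<'E'
from h import *
c=bot.get_calibration("wrist");im=cv2.imread("pics/w2.png")
hsv=cv2.cvtColor(im,cv2.COLOR_BGR2HSV);m=cv2.inRange(hsv,(10,95,110),(22,200,255));m[:85]=0;m[240:]=0;m[:,:250]=0;m[:,290:]=0
rows=[r for r in range(90,240) if m[r].any()];print(rows[0],rows[-1])
for a,b in((100,145),(205,230)):
    pts=[(np.nonzero(m[r])[0].mean(),r) for r in range(a,b) if m[r].any()]
    w=np.mean([np.count_nonzero(m[r]) for r in range(a,b)]);x,r=np.mean(pts,0);print(x,r,w,at(c,(x,r),172).round(1))
A=at(c,(270.5,rows[0]),172);B=at(c,(270.5,rows[-1]),172);print(A,B,np.linalg.norm(A-B))
q=[at(c,p,132)[:2] for p in((239,117),(320,133),(306,207),(228,193))];print(np.round(q),np.mean(q,0).round(1),[np.linalg.norm(q[i]-q[i-1]).round() for i in range(4)])
r=cv2.inRange(hsv,(0,150,80),(6,255,255))|cv2.inRange(hsv,(174,150,80),(180,255,255));print(cv2.boundingRect(r))
E
```

```text
95 235
270.0 122.0 17.0 [571.4  30.7 172. ]
270.0 217.0 15.0 [588.7 -80.9 172. ]
[567.55739709  58.99133342 172.        ] [ 593.00258632 -104.45135332  172.        ] 165.41151563746917
[[534.  30.]
 [638.  25.]
 [639. -74.]
 [532. -70.]] [585.7 -22.3] [np.float64(100.0), np.float64(104.0), np.float64(99.0), np.float64(107.0)]
(154, 209, 19, 32)
```

```bash
python3 - <<'E'
from h import *
print(delta([589.8,-84,138],8.8))
E
```

```text
(array([-0.0508,  0.0147,  0.1621]), np.float64(-0.012))
```

Call:
jog_arm --pt "100 -0.025 0.007 0 -0.012" --pt "100 -0.026 0.008 0 0" --pt "100 0 0 0.04 0" --pt "100 0 0 0.04 0" --pt "100 0 0 0.035 0" --pt "100 0 0 0.025 0" --pt "100 0 0 0.014 0" --pt "100 0 0 0.008 0"

```text
time_s: 5.0
ee_pos: [590.0, -84.5, 136.6]
orientation: [-0.001, 0.651, 0.759, -0.0]
force: [0.2, 0.3, -0.2]
opening: 95.2
gripper_force: 0.0
```

```bash
python3 - <<'E'
from h import *
s=bot.observe();print(s["ee_pos"],s["force"],delta([589.8,-84,138],8.8))
c=bot.get_calibration("wrist");im=bot.get_image("wrist");cv2.imwrite("pics/w3.png",im)
for X in([589.8,-84,172],[580.3,-22.7,209]):print(proj(c,X).round(0))
E
```

```text
[589.97366094 -84.49509182 136.56197432] [ 0.17316967  0.34632979 -0.15734179] (array([ 0.0005, -0.0001, -0.0014]), np.float64(-0.001))
[259. 237.]
[259. 146.]
```

View pics/w3.png

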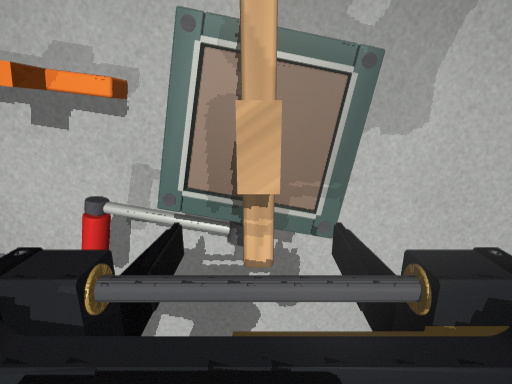

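The strike is centred between the fingers at column 259. Closing now.

Call:
jog_arm --pt "0 0 0 0 0" --pt "0 0 0 0 0" --pt "0 0 0 0 0" --pt "0 0 0 0 0" --pt "0 0 0 0 0" --pt "0 0 0 0 0" --pt "0 0 0 0 0" --pt "0 0 0 0 0"

```text
time_s: 5.85
ee_pos: [590.5, -85.1, 137.5]
orientation: [-0.0, 0.651, 0.759, -0.0]
force: [0.8, 0.2, -0.1]
opening: 36.5
gripper_force: 0.0
```

Call:
jog_arm --pt "0 0 0 -0.005 0" --pt "0 0 0 -0.01 0" --pt "0 0 0 -0.015 0" --pt "0 0 0 -0.02 0" --pt "0 0 0 -0.02 0" --pt "0 0 0 -0.02 0" --pt "0 0 0 0 0" --pt "0 0 0 0 0"

```text
time_s: 6.65
ee_pos: [591.0, -85.2, 228.8]
orientation: [0.001, 0.651, 0.759, 0.0]
force: [0.5, 0.2, -0.1]
opening: 0.3
gripper_force: 0.0
```

```bash
python3 - <<'E'
from h import *
s=bot.observe();print(s["time_s"],s["ee_pos"],s["opening"],s["force"],s["torque"])
im=bot.get_image("wrist");cv2.imwrite("pics/w4.png",im)
im=bot.get_image("top");T=bot.get_calibration("top");cv2.imwrite("pics/top2.png",im)
# sharpen tree geometry: scene/top pegs
im2=bot.get_image("scene");cv2.imwrite("pics/scene2.png",im2)
a=cv2.resize(im[95:180,105:190],(400,400),interpolation=2)
b=cv2.resize(im2[95:195,330:430],(400,400),interpolation=2)
w=cv2.resize(im2[140:260,170:330],(400,300),interpolation=2)
cv2.imwrite("pics/c4.png",np.hstack([a,b]))
E
```

```text
6.65 [590.97392343 -85.15492983 228.75651918] 0.31107331688529255 [ 0.54564397  0.18860506 -0.06725789] [-0.06623724  0.07056447  0.01478915]
```

View pics/c4.png

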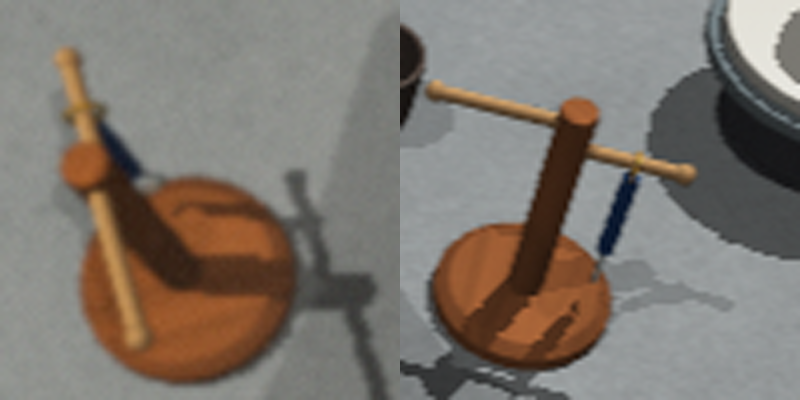

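The fingers needed longer than one call and I lifted before they had closed. I'll check where the strike is now.

```bash
python3 - <<'E'
from h import *
T=bot.get_calibration("top");S=bot.get_calibration("scene")
tp=lambda x,y:(x*85/400+105,y*85/400+95); sp=lambda x,y:((x-400)/4+330,y/4+95)
for n,p,q,z in(("ball",(137,337),(436,90),185),("post",(86,165),(580,108),199),("backtip",(67,58),(686,174),150)):
    print(n,tri(T,tp(*p),S,sp(*q)).round(1),at(T,tp(*p),z).round(1),at(S,sp(*q),z).round(1))
w=cv2.imread("pics/w4.png");s=cv2.resize(cv2.imread("pics/scene2.png")[150:270,170:330],(512,384),interpolation=2)
cv2.imwrite("pics/c5.png",cv2.resize(np.hstack([w,s]),(800,300),interpolation=cv2.INTER_AREA))
E
```

```text
ball [551.2 281.  185.5] [549.9 279.7 185. ] [552.  283.5 185. ]
post [639.1 306.1 201. ] [637.5 304.5 199. ] [640.  311.4 199. ]
backtip [713.4 330.2 166.1] [719.3 334.4 150. ] [711.8 348.4 150. ]
```

View pics/c5.png

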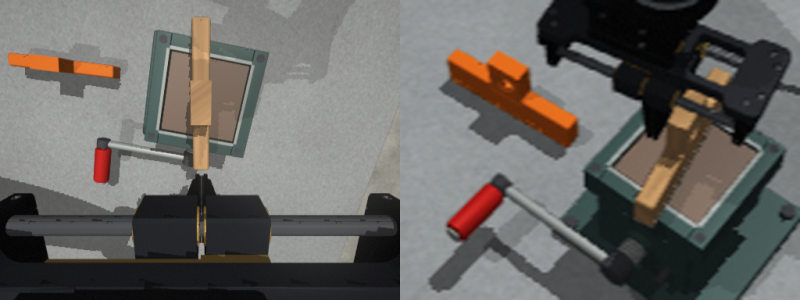

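The strike still stands on the mould with the fingers shut above it. I'll measure it again, open, and redo the grasp.

```bash
python3 - <<'E'
from h import *
c=bot.get_calibration("wrist");im=cv2.imread("pics/w4.png")
hsv=cv2.cvtColor(im,cv2.COLOR_BGR2HSV);m=cv2.inRange(hsv,(10,95,110),(22,200,255));m[225:]=0;m[:,:235]=0;m[:,290:]=0
rows=[r for r in range(0,225) if m[r].any()];print(rows[0],rows[-1])
P=[]
for a,b in((30,90),(170,205)):
    x,r=np.mean([(np.nonzero(m[r])[0].mean(),r) for r in range(a,b) if m[r].any()],0);P.append(at(c,(x,r),172));print(x,r,P[-1].round(1))
A=at(c,(P and 258,rows[0]),172);B=at(c,(258,rows[-1]),172);print(A,B)
d=P[0]-P[1];yaw=np.degrees(np.arctan2(-d[0],d[1]));print(yaw)
C=(A+B)/2;print(C,delta([C[0]+62*np.sin(np.radians(yaw)),C[1]-62*np.cos(np.radians(yaw)),138],yaw))
E
```

```text
22 216
256.9583333333333 59.5 [570.2  31.8 172. ]
256.75714285714287 187.0 [586.4 -75.3 172. ]
[566.85436708  59.0421666  172.        ] [ 591.83147063 -103.35454967  172.        ]
8.58806942841841
[579.34291885 -22.15619154 172.        ] (array([ 0.0015, -0.0008,  0.0881]), np.float64(0.002))
```

Call:
jog_arm --pt "100 0 0 0 0" --pt "100 0 0 0 0" --pt "100 0 0 0 0" --pt "100 0 0 0 0" --pt "100 0 0 0 0" --pt "100 0 0 0 0" --pt "100 0 0 0 0" --pt "100 0 0 0 0"

```text
time_s: 7.6
ee_pos: [590.5, -85.1, 227.6]
orientation: [0.0, 0.651, 0.759, -0.0]
force: [0.2, -1.2, 0.2]
opening: 59.1
gripper_force: 0.0
```

Call:
jog_arm --pt "65 0 0 0.02 0" --pt "65 0 0 0.025 0" --pt "65 0.001 -0.001 0.02 0" --pt "65 0 0 0.015 0" --pt "65 0 0 0.009 0" --pt "0 0 0 0 0" --pt "0 0 0 0 0" --pt "0 0 0 0 0"

```text
time_s: 8.4
ee_pos: [590.3, -84.4, 140.1]
orientation: [0.001, 0.651, 0.759, 0.001]
force: [0.1, 0.2, -0.1]
opening: 43.6
gripper_force: 0.0
```

Call:
jog_arm --pt "0 0 0 0 0" --pt "0 0 0 0 0" --pt "0 0 0 0 0" --pt "0 0 0 0 0" --pt "0 0 0 0 0" --pt "0 0 0 0 0" --pt "0 0 0 0 0" --pt "0 0 0 0 0"

```text
time_s: 9.2
ee_pos: [589.4, -84.2, 138.6]
orientation: [-0.0, 0.651, 0.759, -0.0]
force: [-0.9, -0.5, -0.2]
opening: 0.3
gripper_force: 0.0
```

```bash
python3 - <<'E'
from h import *
s=bot.observe();c=bot.get_calibration("wrist");print(s["ee_pos"],s["opening"],proj(c,s["ee_pos"]),proj(c,s["ee_pos"]+np.array([0,0,18.8])),s["gripper_force"])
w=bot.get_image("wrist");cv2.imwrite("pics/w6.png",w);i=bot.get_image("scene")
cv2.imwrite("pics/scene6.png",i)
s=cv2.resize(i[150:270,170:330],(512,384),interpolation=2)
cv2.imwrite("pics/c6.png",cv2.resize(np.hstack([w,s]),(800,300),interpolation=cv2.INTER_AREA))
E
```

```text
[589.36044572 -84.17248368 138.55779678] 0.26497525298980656 [259.00502093 217.91097716] [259.13225977 227.55137865] 0.0
```

View pics/c6.png

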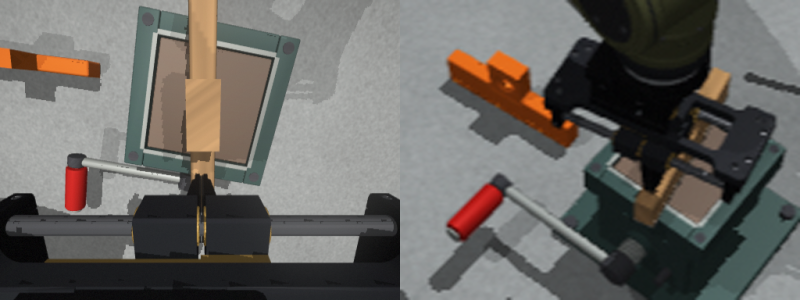

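```bash
python3 - <<'E'
from h import *
w=cv2.imread("pics/w6.png");i=cv2.imread("pics/scene6.png");S=bot.get_calibration("scene")
e=bot.observe()["ee_pos"];print(proj(S,e),proj(S,e+[0,0,34]), proj(S,[594,-104,172]))
a=cv2.resize(w[170:270,205:315],(440,400),interpolation=cv2.INTER_NEAREST);u,v=(247,193)
b=cv2.resize(i[190:250,240:294],(360,400),interpolation=cv2.INTER_NEAREST)
cv2.imwrite("pics/c7.png",np.clip(np.hstack([a,b]).astype(float)*1.5,0,255).astype(np.uint8))
E
```

```text
[269.81938586 231.26063125] [270.23993951 223.76492822] [266.7903432  231.13035024]
```

View pics/c7.png

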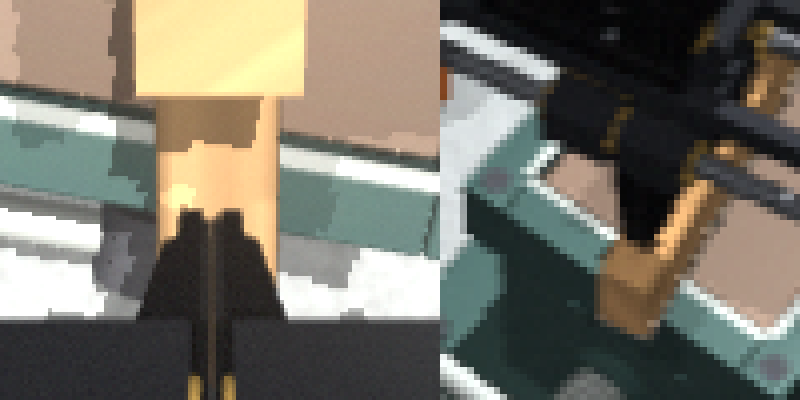

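```bash
python3 - <<'E'
from h import *
c=bot.get_calibration("wrist");print(c["intrinsics"].round(1).tolist())
p,R=tool();print(p)
for pt in([0,0,0],[10,0,0],[0,0,-20],[10,0,-20],[10,0,-40],[0,47.5,0],[10,47.5,0],[10,47.5,-20],[10,47.5,-40],[0,47.5,-40]):
    print(pt,proj(c,p+R@np.array(pt,float)).round(1))
for k in ("w3","w2"):
    im=cv2.imread(f"pics/{k}.png");g=im.max(2)
    for r in range(218,260,4):
        x=np.nonzero(g[r]<45)[0];L=x[(x>120)&(x<200)];Q=x[(x>310)&(x<400)];print(k,r,L.max() if len(L) else None,Q.min() if len(Q) else None)
E
```

```text
[[292.0, 0.0, 257.4], [0.0, 292.0, 194.7], [0.0, 0.0, 1.0]]
[589.4142013  -84.21663506 138.60359587]
[0, 0, 0] [259.1 218. ]
[10, 0, 0] [259.1 205.4]
[0, 0, -20] [259.2 228.3]
[10, 0, -20] [259.2 214.7]
[10, 0, -40] [259.4 225.9]
[0, 47.5, 0] [321.8 218. ]
[10, 47.5, 0] [322.6 205.5]
[10, 47.5, -20] [328.9 214.7]
[10, 47.5, -40] [336.5 226. ]
[0, 47.5, -40] [335.3 240.8]
w3 218 None None
w3 222 None None
w3 226 181 334
w3 230 181 334
w3 234 181 334
w3 238 182 333
w3 242 182 333
w3 246 182 333
w3 250 183 332
w3 254 183 332
w3 258 181 334
w2 218 None None
w2 222 None None
w2 226 181 334
w2 230 181 334
w2 234 181 334
w2 238 182 333
w2 242 182 333
w2 246 182 333
w2 250 183 332
w2 254 183 332
w2 258 181 334
```

Measured finding: the opened finger tips appear at row 225, cols 181/334. That puts them about 36 mm above the reported TCP, which explains why they shut just above the bar. So I open, go 36 mm lower and grip again.

Call:
jog_arm --pt "65 0 0 0 0" --pt "65 0 0 0 0" --pt "65 0 0 0 0" --pt "65 0 0 0 0" --pt "65 0 0 0 0" --pt "65 0 0 0 0" --pt "65 0 0 0 0" --pt "65 0 0 0 0"

```text
time_s: 10.1
ee_pos: [589.4, -84.2, 138.6]
orientation: [0.0, 0.651, 0.759, -0.0]
force: [-0.0, -0.6, 0.4]
opening: 58.4
gripper_force: 0.0
```

Call:
jog_arm --pt "65 0 0 0.008 0" --pt "65 0 0 0.008 0" --pt "65 0 0 0.008 0" --pt "65 0 0 0.006 0" --pt "65 0 0 0.004 0" --pt "65 0 0 0.001 0" --pt "65 0 0 0 0" --pt "65 0 0 0 0"

```text
time_s: 10.9
ee_pos: [589.7, -84.3, 104.0]
orientation: [0.0, 0.651, 0.759, 0.0]
force: [-0.3, 1.4, -0.4]
opening: 62.0
gripper_force: 0.0
```

Call:
jog_arm --pt "0 0 0 0 0" --pt "0 0 0 0 0" --pt "0 0 0 0 0" --pt "0 0 0 0 0" --pt "0 0 0 0 0" --pt "0 0 0 0 0" --pt "0 0 0 0 0" --pt "0 0 0 0 0"

```text
time_s: 11.7
ee_pos: [589.4, -84.2, 103.6]
orientation: [0.0, 0.651, 0.759, 0.0]
force: [0.4, 0.7, 0.0]
opening: 20.0
gripper_force: 30.0
```

Gripped: opening 20.0 mm, force 30 N. Lifting.

Call:
jog_arm --pt "0 0 0 -0.005 0" --pt "0 0 0 -0.01 0" --pt "0 0 0 -0.015 0" --pt "0 0 0 -0.02 0" --pt "0 0 0 -0.02 0" --pt "0 0 0 -0.015 0" --pt "0 0 0 -0.01 0" --pt "0 0 0 -0.005 0"

```text
time_s: 12.5
ee_pos: [589.9, -84.3, 205.4]
orientation: [0.001, 0.651, 0.759, 0.0]
force: [-0.6, -0.1, -1.7]
opening: 20.3
gripper_force: 30.0
```

```bash
python3 - <<'E'
from h import *
s=bot.observe();print(s["ee_pos"],s["opening"],s["force"],s["torque"])
print(delta([518,207,203],16))
E
```

```text
[589.94140293 -84.3435429  205.38526287] 20.288618675086955 [-0.55798039 -0.11582388 -1.65633777] [-0.08138226  0.03842109 -0.02230399]
(array([ 0.2989, -0.027 ,  0.0021]), np.float64(-0.127))
```

Weight of 1.6 N felt: the strike is held. I move it to in front of the peg.

Call:
jog_arm --pt "0 0.02 -0.002 0 0" --pt "0 0.04 -0.004 0 0" --pt "0 0.045 -0.004 0 0" --pt "0 0.045 -0.004 0 0" --pt "0 0.045 -0.004 0 0" --pt "0 0.045 -0.004 0 0" --pt "0 0.04 -0.004 0 0" --pt "0 0.019 -0.001 0 0"

```text
time_s: 13.3
ee_pos: [515.7, 209.9, 202.8]
orientation: [-0.001, 0.65, 0.76, -0.001]
force: [-0.7, -1.0, 0.2]
opening: 19.8
gripper_force: 30.0
```

Call:
jog_arm --pt "0 0 0 0 -0.03" --pt "0 0 0 0 -0.05" --pt "0 0 0 0.02 -0.047" --pt "0 0 0 0.025 0" --pt "0 0 0 0.025 0" --pt "0 0 0 0.02 0" --pt "0 0 0 0.012 0" --pt "0 0 0 0 0"

```text
time_s: 14.1
ee_pos: [515.9, 205.9, 99.1]
orientation: [-0.001, 0.602, 0.798, -0.002]
force: [-0.5, 0.7, -1.2]
opening: 20.0
gripper_force: 30.0
```

```bash
python3 - <<'E'
from h import *
s=bot.observe();print(s["time_s"],s["ee_pos"],s["opening"],delta([518,207,100],16))
c=bot.get_calibration("wrist");S=bot.get_calibration("scene")
w=bot.get_image("wrist");cv2.imwrite("pics/w8.png",w);i=bot.get_image("scene");cv2.imwrite("pics/scene8.png",i)
p,R=tool();eye=p+R@[62.4,0,-84.4];print("eye",eye)
for n,X in(("eye",eye),("eartop",eye+[0,0,21]),("ball",[551,281,185]),("post",[639,305.5,199])):print(n,proj(c,X).round(1),proj(S,X).round(1))
b=cv2.resize(i[90:190,300:400],(384,384),interpolation=2)
cv2.imwrite("pics/c8.png",cv2.resize(np.hstack([w,b]),(796,341)))
E
```

```text
14.1 [515.94739598 205.9433775   99.06094318] 20.00190176704451 (array([ 0.0005,  0.0023, -0.001 ]), np.float64(-0.001))
eye [500.70530836 266.87896218 186.50928192]
eye [264.4 150.9] [319.2 112.5]
eartop [265.5 159.3] [320.2 106.7]
ball [390.6 151.1] [338.2 117.9]
post [656.2 158.3] [373.6 123.2]
```

View pics/c8.png

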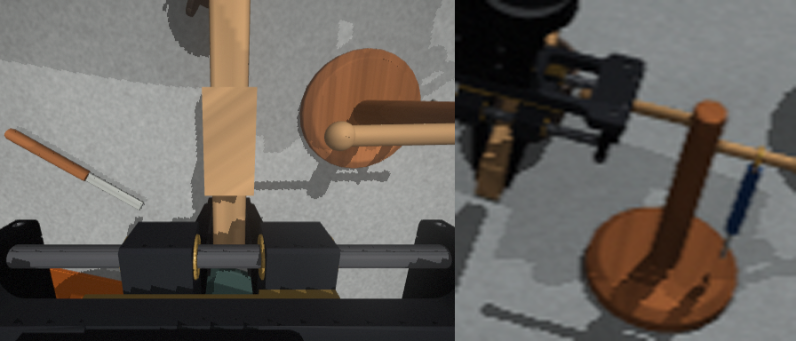

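The ball of the peg tip is at wrist (382,152) and the ear's middle at row 158.6, against 159.3 predicted. The sideways fit is within about 1 mm, so I advance slowly and watch the force.

Call:
jog_arm --pt "0 0 0.015 0 0" --pt "0 0 0.01 0 0" --pt "0 0 0.005 0 0" --pt "0 0 0.005 0 0" --pt "0 0 0.004 0 0" --pt "0 0 0.003 0 0" --pt "0 0 0.003 0 0" --pt "0 0 0 0 0"

```text
time_s: 15.0
ee_pos: [560.9, 219.7, 101.6]
orientation: [-0.0, 0.602, 0.799, -0.0]
force: [-0.3, -0.6, -0.8]
opening: 20.1
gripper_force: 30.0
```

```bash
python3 - <<'E'
from h import *
s=bot.observe();print(s["ee_pos"],s["force"],s["torque"])
c=bot.get_calibration("wrist");w=bot.get_image("wrist");cv2.imwrite("pics/w9.png",w)
p,R=tool();eye=p+R@[62.4,0,-84.4];print(eye,proj(c,eye+[0,0,21]))
hsv=cv2.cvtColor(w,cv2.COLOR_BGR2HSV)
# ear right edge and rows of peg just beyond it
g=w.astype(int)
for x in(320,330,340,360,400):
    col=hsv[:,x];m=[r for r in range(120,190) if 8<=col[r,0]<=24 and col[r,1]>70 and col[r,2]>130];print(x,m[:1],m[-1:])
for x in(240,255,270):
    col=hsv[:,x];m=[r for r in range(60,250) if 8<=col[r,0]<=24 and col[r,1]>70 and col[r,2]>150];print(x,m[:1],m[-1:])
E
```

```text
[560.85944399 219.70207703 101.55722934] [-0.31219506 -0.55328717 -0.83342406] [-0.13859696  0.03604183 -0.05753905]
[543.4889516  279.64662642 185.90776017] [260.29666356 158.81085364]
320 [120] [167]
330 [120] [161]
340 [120] [161]
360 [141] [187]
400 [140] [160]
240 [60] [219]
255 [60] [249]
270 [60] [248]
```

Call:
jog_arm --pt "0 0 0.004 0 0" --pt "0 0 0.005 0 0" --pt "0 0 0.006 0 0" --pt "0 0 0.006 0 0" --pt "0 0 0.006 0 0" --pt "0 0 0.006 0 0" --pt "0 0 0.006 0 0" --pt "0 0 0.004 0 0"

```text
time_s: 15.85
ee_pos: [602.6, 231.6, 101.6]
orientation: [0.0, 0.602, 0.799, 0.0]
force: [0.1, -0.8, -2.2]
opening: 19.7
gripper_force: 30.0
```

```bash
python3 - <<'E'
from h import *
s=bot.observe();print(s["ee_pos"],s["force"],s["torque"])
p,R=tool();eye=p+R@[62.4,0,-84.4];print(eye)
c=bot.get_calibration("wrist");w=bot.get_image("wrist");cv2.imwrite("pics/w10.png",w)
i=bot.get_image("scene");cv2.imwrite("pics/scene10.png",i);t=bot.get_image("top")
b=cv2.resize(i[90:190,300:400],(384,384),interpolation=2);t=cv2.resize(t[95:195,105:205],(384,384),interpolation=2)
cv2.imwrite("pics/c10.png",cv2.resize(np.hstack([w,b,t]),(800,240)))
E
```

```text
[602.61743083 231.64609831 101.57982749] [ 0.14954193 -0.84170511 -2.18791623] [-0.16702392  0.09428787 -0.05136162]
[585.43079987 291.63369619 185.97904441]
```

View pics/c10.png

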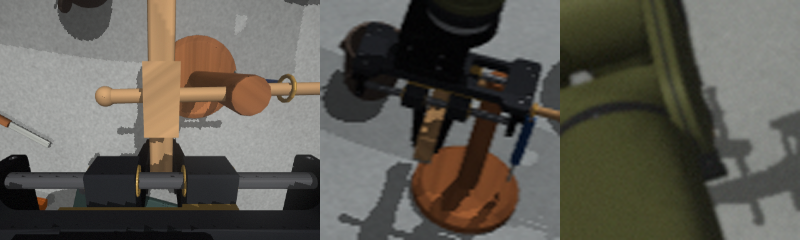

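The peg passes through the ear: ball at (103,96) on the left and post at (245,95) on the right. Lowering onto the peg.

Call:
jog_arm --pt "0 0 0 0.002 0" --pt "0 0 0 0.002 0" --pt "0 0 0 0.002 0" --pt "0 0 0 0.001 0" --pt "0 0 0 0 0" --pt "0 0 0 0 0" --pt "0 0 0 0 0" --pt "0 0 0 0 0"

```text
time_s: 16.8
ee_pos: [602.1, 231.5, 94.7]
orientation: [0.0, 0.602, 0.799, 0.0]
force: [0.0, 0.3, -2.0]
opening: 19.5
gripper_force: 30.0
```

Call:
jog_arm --pt "0 0 0 0.001 0" --pt "0 0 0 0 0" --pt "0 0 0 0.001 0" --pt "0 0 0 0 0" --pt "0 0 0 0 0" --pt "0 0 0 0 0" --pt "0 0 0 0 0" --pt "0 0 0 0 0"

```text
time_s: 17.6
ee_pos: [602.1, 231.5, 92.7]
orientation: [0.0, 0.602, 0.799, 0.0]
force: [-0.1, 0.4, -0.7]
opening: 19.7
gripper_force: 30.0
```

Call:
jog_arm --pt "0 0 0 0.001 0" --pt "0 0 0 0 0" --pt "70 0 0 0 0" --pt "70 0 0 0 0" --pt "70 0 0 0 0" --pt "70 0 0 0 0" --pt "70 0 0 0 0" --pt "70 0 0 0 0"

```text
time_s: 18.4
ee_pos: [602.0, 231.5, 91.5]
orientation: [-0.0, 0.602, 0.799, -0.0]
force: [-0.1, -0.6, -0.2]
opening: 62.4
gripper_force: 0.0
```

Call:
jog_arm --pt "70 0 0 0 0" --pt "70 0 0 0 0" --pt "70 0 0 0 0" --pt "70 0 0 0 0" --pt "70 0 0 0 0" --pt "70 0 0 0 0" --pt "70 0 0 0 0" --pt "70 0 0 0 0"

```text
time_s: 19.2
ee_pos: [602.0, 231.5, 91.6]
orientation: [0.0, 0.602, 0.799, 0.0]
force: [-0.9, 0.8, -0.0]
opening: 66.7
gripper_force: 0.0
```

```bash
python3 - <<'E'
from h import *
s=bot.observe();print(s["ee_pos"],s["force"],s["opening"])
c=bot.get_calibration("wrist");w=bot.get_image("wrist");cv2.imwrite("pics/w11.png",w)
hsv=cv2.cvtColor(w,cv2.COLOR_BGR2HSV);o=cv2.cvtColor(cv2.imread("pics/w10.png"),cv2.COLOR_BGR2HSV)
for n,h in(("before",o),("after",hsv)):
    m=cv2.inRange(h,(8,70,140),(24,255,255))
    for r in(60,110,130,190,205,225):
        x=np.nonzero(m[r,200:330])[0]+200;print(n,r,x[:1],x[-1:],len(x))
p,R=tool();print(proj(c,p+R@[62.4,0,-84.4-21]))
E
```

```text
[602.0447449  231.46966709  91.62924294] [-0.85739064  0.79471892 -0.04304105] 66.65589594180626
before 60 [238] [329] 56
before 110 [227] [329] 98
before 130 [228] [299] 72
before 190 [229] [286] 58
before 205 [230] [285] 56
before 225 [262] [275] 14
after 60 [238] [329] 72
after 110 [227] [329] 102
after 130 [228] [301] 74
after 190 [229] [317] 59
after 205 [230] [286] 57
after 225 [263] [275] 13
[260.78242742 158.87808121]
```

The strike hangs and the fingers are clear of it. Raising straight up, then over to the lever.

Call:
jog_arm --pt "70 0 0 -0.01 0" --pt "70 0 0 -0.02 0" --pt "70 0 0 -0.025 0" --pt "70 0 0 -0.03 0" --pt "70 0 0 -0.03 0" --pt "70 0 0 -0.03 0" --pt "70 0 0 -0.02 0" --pt "70 0 0 0 0"

```text
time_s: 20.05
ee_pos: [604.0, 232.1, 262.2]
orientation: [0.003, 0.602, 0.799, 0.003]
force: [-0.2, 0.4, 0.3]
opening: 66.7
gripper_force: 0.0
```

```bash
python3 - <<'E'
from h import *
s=bot.observe();print(s["time_s"],s["ee_pos"],s["force"])
print(delta([430,-162,180],-2))
c=bot.get_calibration("wrist");w=bot.get_image("wrist");cv2.imwrite("pics/w12.png",w)
m=bot.silhouettes("strike","wrist");u=np.array([.961,.276,0]);v=np.array([-.276,.961,0]);po=np.array([638.5,305,0])
for b in m[:2]:print(b["rect"],b["confidence"])
for d in(-55,):
    e=po+d*u;
    for k in(-25,25):print("pred ear top corner",proj(c,e+k*v+[0,0,198]).round(1))
    for k in(-85,85):print("pred bar end",proj(c,e+k*v+[0,0,161]).round(1))
E
```

```text
20.05 [604.01505066 232.12031371 262.24805059] [-0.24283206  0.37412687  0.31795784]
(array([-0.331 , -0.2765,  0.0798]), np.float64(0.314))
[245.3, 35.2, 22.6, 170.9] 0.96
[12.7, 238.1, 72.6, 37.2] 0.55
pred ear top corner [256.3 157.9]
pred ear top corner [256.2 101.8]
pred bar end [256.3 206.2]
pred bar end [256.   36.6]
```

The strike hangs where predicted, at rows 35–206 against 36.6–206. On to the handle.

Call:
jog_arm --pt "70 -0.03 -0.025 0 0" --pt "70 -0.036 -0.03 0 0" --pt "70 -0.037 -0.031 0 0" --pt "70 -0.037 -0.031 0 0" --pt "70 -0.037 -0.031 0 0" --pt "70 -0.037 -0.031 0 0" --pt "70 -0.037 -0.031 0 0" --pt "70 -0.037 -0.031 0 0"

```text
time_s: 20.95
ee_pos: [447.6, -112.8, 254.3]
orientation: [-0.002, 0.602, 0.799, -0.001]
force: [0.9, -1.2, -0.1]
opening: 66.4
gripper_force: 0.0
```

Call:
jog_arm --pt "70 -0.025 -0.02 0 0" --pt "70 -0.018 -0.0155 0 0" --pt "70 0 0 0 0.1" --pt "70 0 0 0 0.1" --pt "70 0 0 0.03 0.09" --pt "70 0 0 0.03 0.024" --pt "70 0 0 0.02 0" --pt "70 0 0 0 0"

```text
time_s: 21.75
ee_pos: [424.1, -161.2, 170.8]
orientation: [-0.005, 0.719, 0.695, -0.002]
force: [-0.3, 0.8, -0.0]
opening: 66.4
gripper_force: 0.0
```

```bash
python3 - <<'E'
from h import *
s=bot.observe();print(s["time_s"],s["ee_pos"],delta([430,-162,11],-2))
c=bot.get_calibration("wrist");w=bot.get_image("wrist");cv2.imwrite("pics/w13.png",w)
hsv=cv2.cvtColor(w,cv2.COLOR_BGR2HSV)
r=cv2.inRange(hsv,(0,150,60),(6,255,255))|cv2.inRange(hsv,(174,150,60),(180,255,255))
n,_,st,ce=cv2.connectedComponentsWithStats(r)
for k in range(1,n):
    if st[k,4]>80:
        x,y,ww,hh,a=st[k];print(st[k]);
        for rr in range(y+3,y+hh-2,12):
            q=np.nonzero(r[rr,x:x+ww])[0]+x;print(rr,q[0],q[-1],at(c,((q[0]+q[-1])/2,rr),66).round(1))
        print(at(c,(x+ww/2,y),70),at(c,(x+ww/2,y+hh),70))
for q in(-2,):
  for k in(-30,30):print(proj(c,[430.5+k*.035,-162+k,70]).round(1))
E
```

```text
21.75 [ 424.07294408 -161.18833004  170.79020131] (array([-0.0013,  0.0074,  0.1597]), np.float64(-0.0))
[ 253  158   22   55 1164]
161 253 274 [ 429.4 -135.6   66. ]
173 253 274 [ 429.  -148.7   66. ]
185 253 274 [ 428.6 -162.2   66. ]
197 253 274 [ 428.2 -176.    66. ]
209 253 273 [ 427.2 -190.1   66. ]
[ 429.9889088  -131.71405853   70.        ] [ 428.21242353 -193.50733159   70.        ]
[265.1 211.7]
[265.5 158.2]
```

Call:
jog_arm --pt "70 -0.001 0.006 0 0" --pt "70 0 0 0.03 0" --pt "70 0 0 0.03 0" --pt "70 0 0 0.03 0" --pt "70 0 0 0 0" --pt "70 0 0 0 0" --pt "70 0 0 0 0" --pt "70 0 0 0 0"

```text
time_s: 22.6
ee_pos: [435.0, -164.9, 89.1]
orientation: [0.002, 0.719, 0.695, 0.001]
force: [0.3, -0.0, -0.4]
opening: 66.4
gripper_force: 0.0
```

```bash
python3 - <<'E'
from h import *
s=bot.observe();print(s["time_s"],s["ee_pos"],s["force"],delta([429,-162.5,11],-2))
c=bot.get_calibration("wrist");w=bot.get_image("wrist");cv2.imwrite("pics/w14.png",w)
hsv=cv2.cvtColor(w,cv2.COLOR_BGR2HSV)
r=cv2.inRange(hsv,(0,150,60),(6,255,255))|cv2.inRange(hsv,(174,150,60),(180,255,255))
x,y,ww,hh=cv2.boundingRect(r);print(x,y,ww,hh,at(c,(x+ww/2,y+5),66),at(c,(x+ww/2,y+hh-5),66))
print(proj(c,s["ee_pos"]))
E
```

```text
22.6 [ 434.96708535 -164.89228587   89.09515732] [ 0.33807707 -0.04153912 -0.36587737] (array([ 0.0023, -0.0063,  0.0781]), np.float64(-0.0))
236 169 30 74 [ 429.75613684 -135.93870906   66.        ] [ 427.44757224 -192.0577768    66.        ]
[258.90634875 217.71776605]
```

Call:
jog_arm --pt "70 0.002 -0.006 0 0" --pt "70 0 0 0.01 0" --pt "70 0 0 0.02 0" --pt "70 0 0 0.02 0" --pt "70 0 0 0.015 0" --pt "70 0 0 0.01 0" --pt "0 0 0 0 0" --pt "0 0 0 0 0"

```text
time_s: 23.45
ee_pos: [427.5, -161.9, 11.7]
orientation: [0.0, 0.719, 0.695, 0.0]
force: [-0.4, 0.8, 1.0]
opening: 55.9
gripper_force: 0.0
```

Call:
jog_arm --pt "0 0 0 0 0" --pt "0 0 0 0 0" --pt "0 0 0 0 0" --pt "0 0 0 0 0" --pt "0 0 0 0 0" --pt "0 0 0 0 0" --pt "0 0 0 0 0" --pt "0 0 0 0 0"

```text
time_s: 24.25
ee_pos: [429.9, -162.2, 12.8]
orientation: [0.002, 0.719, 0.695, 0.002]
force: [5.8, 0.4, -0.3]
opening: 25.4
gripper_force: 30.0
```

```bash
python3 - <<'E'
from h import *
s=bot.observe();print(s["time_s"],s["ee_pos"],s["force"],s["opening"],s["gripper_force"])
p,R=tool();print(R.round(3).tolist())
E
```

```text
24.25 [ 429.92103047 -162.22846342   12.81275163] [ 5.76020326  0.4322295  -0.29092057] 25.437661911115754 30.003231167793274
[[0.035, 0.999, 0.006], [0.999, -0.035, -0.001], [-0.001, 0.006, -1.0]]
```

Handle gripped (25.4 mm, 30 N). I swing it up along the 150 mm arc, 30° per call.

Call:
jog_arm --pt "0 0 0.0003 -0.0098 0" --pt "0 0 0.001 -0.0098 0" --pt "0 0 0.0016 -0.0097 0" --pt "0 0 0.0022 -0.0096 0" --pt "0 0 0.0029 -0.0094 0" --pt "0 0 0.0035 -0.0092 0" --pt "0 0 0.004 -0.0089 0" --pt "0 0 0.0046 -0.0087 0"

```text
time_s: 25.05
ee_pos: [448.7, -162.7, 86.2]
orientation: [0.001, 0.719, 0.695, 0.001]
force: [7.9, -2.0, -9.0]
opening: 25.2
gripper_force: 30.0
```

Call:
jog_arm --pt "0 0 0.0052 -0.0083 0" --pt "0 0 0.0057 -0.008 0" --pt "0 0 0.0062 -0.0076 0" --pt "0 0 0.0067 -0.0072 0" --pt "0 0 0.0072 -0.0067 0" --pt "0 0 0.0076 -0.0062 0" --pt "0 0 0.008 -0.0057 0" --pt "0 0 0.0083 -0.0052 0"

```text
time_s: 25.85
ee_pos: [502.3, -164.3, 141.7]
orientation: [-0.001, 0.719, 0.695, -0.001]
force: [0.6, -1.4, -9.0]
opening: 25.6
gripper_force: 30.0
```

```bash
python3 - <<'E'
from h import *
s=bot.observe();p=s["ee_pos"];print(p,s["force"],s["opening"])
print(np.degrees(np.arctan2(p[2]-12.8,579-p[0])))
E
```

```text
[ 502.32270417 -164.32010869  141.71796695] [ 0.57509813 -1.41112221 -9.03523607] 25.627872836855207
59.256839518533816
```

Call:
jog_arm --pt "0 0 0.0087 -0.0046 0" --pt "0 0 0.0089 -0.004 0" --pt "0 0 0.0092 -0.0035 0" --pt "0 0 0.0094 -0.0029 0" --pt "0 0 0.0096 -0.0022 0" --pt "0 0 0.0097 -0.0016 0" --pt "0 0 0.0098 -0.001 0" --pt "0 0 0.0098 -0.0003 0"

```text
time_s: 26.65
ee_pos: [579.0, -166.8, 163.0]
orientation: [0.001, 0.719, 0.695, 0.001]
force: [-3.7, 2.8, 2.9]
opening: 25.0
gripper_force: 30.0
```

Call:
jog_arm --pt "0 0 0 0 0" --pt "0 0 0 0 0" --pt "0 0 0 0 0" --pt "0 0 0 0 0" --pt "0 0 0 0 0" --pt "0 0 0 0 0" --pt "0 0 0 0 0" --pt "0 0 0 0 0"

```text
time_s: 27.45
ee_pos: [578.0, -166.9, 163.0]
orientation: [0.001, 0.719, 0.695, 0.001]
force: [-2.9, 4.8, 5.2]
opening: 25.6
gripper_force: 30.0
```

```bash
python3 - <<'E'
from h import *
s=bot.observe();p=s["ee_pos"];print(s["time_s"],p,s["force"],s["opening"],s["gripper_force"])
print(np.degrees(np.arctan2(p[2]-12.8,579-p[0])))
c=bot.get_calibration("wrist");w=bot.get_image("wrist");cv2.imwrite("pics/w15.png",w)
hsv=cv2.cvtColor(w,cv2.COLOR_BGR2HSV)
m=cv2.inRange(hsv,(4,30,60),(16,120,220));n,l,st,ce=cv2.connectedComponentsWithStats(m)
k=1+st[1:,4].argmax();print(st[k],ce[k])
cn=max(cv2.findContours((l==k).astype(np.uint8),0,2)[0],key=cv2.contourArea);R_=cv2.minAreaRect(cn);bx=cv2.boxPoints(R_)
for z in(132,146,152,158):
    q=np.array([at(c,b,z) for b in bx]);print(z,q.mean(0).round(1),[np.linalg.norm(q[i]-q[i-1]).round(1) for i in range(4)])
i=bot.get_image("scene");cv2.imwrite("pics/scene15.png",i)
t=bot.silhouettes("strike","scene");print([(np.round(b["rect"]).tolist(),round(b["confidence"],2)) for b in t])
S=bot.get_calibration("scene")
u=np.array([.961,.276,0]);v=np.array([-.276,.961,0]);e=np.array([638.5,305,0])-55*u
pr=[proj(S,e+k*v+[0,0,z]) for k in(-85,85) for z in(121,161)]+[proj(S,e+[0,0,198])];print(np.round(pr).tolist())
E
```

```text
27.45 [ 578.02308938 -166.85632516  163.00201152] [-2.85444778  4.7913361   5.21980777] 25.629165848188833 30.002837777137756
89.62735475032234
[  184     0   152    89 12869] [259.7001321   42.96254565]
132 [582.8 -42.9 132. ] [np.float64(59.1), np.float64(107.5), np.float64(59.1), np.float64(116.0)]
146 [582.6 -45.6 146. ] [np.float64(55.6), np.float64(101.2), np.float64(55.7), np.float64(109.2)]
152 [582.5 -46.7 152. ] [np.float64(54.1), np.float64(98.5), np.float64(54.2), np.float64(106.3)]
158 [582.4 -47.9 158. ] [np.float64(52.6), np.float64(95.8), np.float64(52.7), np.float64(103.4)]
[([334.0, 106.0, 28.0, 54.0], 0.84), ([188.0, 173.0, 21.0, 15.0], 0.63), ([130.0, 327.0, 36.0, 38.0], 0.6)]
[[340.0, 161.0], [342.0, 151.0], [354.0, 117.0], [357.0, 107.0], [352.0, 118.0]]
```

```bash
python3 -c "
from plant import bot
print(bot.sign_off())"
```

```text
the job is handed in; nothing more can be done
None
```

The strike hangs on the front peg, let go, and the job was handed in with the gripper still holding the lever at about 90° and the tile raised. The hand-in returned no verdict, so whether it passed is not known.

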